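Take the filter out of the hair-dust collector

TASK

Two small grey boxes stand on the barber's desk, each with a panel held in its top by a steel swing tab. On the one whose panel is the pleated filter, turn the swing tab right aside, clear of the panel; then lift the filter straight out by its grip and lay it flat, grip up, on the floor of the empty red tray for cleaning. Set it down without dropping it, and leave the plain cover in the other box where it is.

Things in the scene. Friction and masses are not known exactly. Their poses are not given: they have to be found in the camera images.
- tab (a joint): Swing tab of the filter's box: angle in rad about an upright pivot; 0 = pointing at the middle of the filter, positive = counter-clockwise from above. Turns either way to stops at +1.75 and -1.75, with light friction (1 to 2 N at the wing), and stays where it is left. Starts within 0.35 of 0 and holds the filter down; the filter is free beyond 1.15 either way.
- tab_wing (a point): Centre of that tab's thumb wing, an upright steel fin 24 long, 8 thick, 19 mm high on the flat tab (10 wide, 4 mm thick, its top 5.5 mm above the box's top). Push it sideways or grip it. The point is 14 mm above the box's top, 20 mm from the pivot; x points from pivot to tip (33 mm from the pivot), z up. The pivot is at the robot's end of the box, 68 mm from the filter's centre.
- filter_grip (a point): Pleated filter: grey frame 96 (x) by 66 (y) by 8 mm with pale paper pleats, 120 g, flush in the top of a fixed grey box 150x100x50 mm with a black hose spigot at its far end; seat 8 mm deep, 1.5 mm play. The point: centre of its grip, an upright fin 30 long (x), 10 thick (y), 30 mm high in the middle; 23 mm above its underside. z up, x from the tab's pivot to the far end.
- cover_grip (a point): The other box's panel, to be left in place: same frame, same grip and same kind of swing tab, but a smooth closed grey plate without pleats; its box has a black switch at the robot's end and no spigot. This point is the centre of its grip, placed as on the filter.
- tray: The empty, open red plastic tray in the middle of the desk, fixed on four 10 mm rubber feet: 140 (its x) by 114 (its y) by 28 mm outside; inside 128 by 102 mm. Origin at the centre of its underside, on the feet, 10 mm above the desk, z up; its inner floor is 3 mm and its rim 28 mm above the origin. (Another red tray, with a black dome in it, stands at the back left: not that one.)
Things that resemble listed ones, but are neither listed nor needed, are in the scene too. Leave any pink look-alike of the part that bears filter_grip alone.

How it is judged:
On the way, in this order (a step that is already met when the one before it is completed fails the run):
1. the swing tab is turned aside, clear of the filter (beyond 1.1 rad either way), with the filter still in its seat ((value of joint tab above 1.1 rad or value of joint tab below -1.1 rad) and distance of filter_grip from where it was at the start of the episode below 0.008 m), for 0.1 s.
2. the filter is lifted out of its seat (12 mm or more above where it lay) (height (world z) of filter_grip above 0.077 m), for 0.1 s.
At the end, for the whole second after the job is handed in: The filter lies at rest on the floor of the tray, grip up, level within 10 degrees, its centre within 35 mm of the tray's centre along each of the tray's sides; the plain cover is within 15 mm of where it was (x of filter_grip in the frame of tray between -0.035 and 0.035 m and y of filter_grip in the frame of tray between -0.035 and 0.035 m and z of filter_grip in the frame of tray below 0.036 m and angle between filter_grip's own z axis and vertical below 0.17 rad and linear speed of filter below 0.02 m/s and distance of cover_grip from where it was at the start of the episode below 0.015 m); the robot touches nothing.
It fails at once if the filter is dropped (falls free by more than about 4 cm) (contact force between filter and the fingers below 0.05 N and linear speed of filter above 0.9 m/s).
It fails at once if the plain cover of the other box is pulled out (moved by more than 15 mm) (distance of cover_grip from where it was at the start of the episode above 0.015 m).
It also fails if it takes over 45 s, if anything falls off the work surface, if the arm or the gripper's body presses on something with over 40 N, if the wrist force passes 120 N, or if a joint passes its speed limit or range.

ROBOT

A 6-joint arm with a two-finger parallel gripper is mounted at the origin on a cart in front of the work surface, level with it; the furniture and walls round the work are solid. World frame = base frame: x ahead of the robot, y to its left, z up, the work surface at z = 0. Lengths are in m, angles in rad, forces in N, time in s.
With the tool pointing down it reaches from about 0.425 to 0.95 m from the base axis. Payload 3.5 kg.
Tool frame: the origin (TCP) lies midway between the tips of the shut fingers; the grasp point (between the pads) lies 19 mm behind it; z points along the fingers, y is the line along which they close (so a half turn about z gives the same grasp; the last joint's range is limited). The gripper opens to 85 mm and grips with 20 to 120 N. Pads are 22 mm wide; open, the fingers measure 114 mm over their backs; the gripper's body (76 mm by 85 mm) begins 54 mm behind the grasp point. The pads swing forward as they close: fully open they stand 13 mm farther back than shut.
Start: joints at [-1.345, 0.286, 1.577, -0, 1.279, -0.15], TCP at [0.248, -0.628, 0.195] pointing down, gripper open.
Joint ranges: [-2.77, 2.77], [-0.9, 2.22], [0.21, 2.48], [-1.53, 4.67], [0.24, 2.81], [-2.84, 2.84]. Speed limits (rad/s): [2.79, 2.79, 3.14, 3.14, 3.14, 3.14].

INTERFACE

Orientations are given as a unit quaternion [x, y, z, w].
In Python, from plant import get_state, read_camera, ctrl gives the robot as it stands.
- The arm moves only by the shell command python3 -m crank 'ROWS' [FORCE]. ROWS is JSON, a list of rows, each a list of 3 entries, a list of its own where there are three numbers: the shift along the tool's x, y, z in mm, then the turn about the tool's z in degrees, then the closure in counts, from 0 (fully open) to 255 (shut). In form: [[[tx, ty, tz], yaw, claw], ...]. A call has 1 to 10 rows; each row is the pose to reach, as a shift and turn from the pose commanded when the call began, along the tool's axes at that moment; what a row does not reach only later rows make up. A row lasts 1/10 s, in which the tool goes at most 50 mm and 8.59 degrees, less where a joint would pass 70% of its speed; a pose out of reach is approached as far as the arm can. A call with a gripper value outside its range is refused whole. The fingers move at their own pace and stop on an object; FORCE is the grip in N (left out, the last holds). Time passes only in rows, so rows that repeat a pose let the fingers close. It gives the time, the measured TCP pose, the force, the opening and the grip force at its end, in the units of the state.
- get_state(): the state, without advancing time (a new reading comes with each control period).
- read_camera(name): name is "scene" or "side" or "wrist"; returns a dict with "frame" (420x560x3 uint8, blue, green, red), "range_z" (420x560 float32, m along the optical axis (not along the pixel's ray), 0 where there is no reading), "vfov" (degrees; the focal length in pixels is half the picture's height over the tangent of half this angle, whatever the lens; pixels are square), "cx", "cy" (the principal point, pixels), "origin" and "orientation" of the camera in the world. Camera axes: x right, y down, z forward; pixel columns grow to the right and rows downward; lengths in m; the calibration is good to about 2 mm. A picture is of the moment at which its call begins.
- ctrl.sign_off(): hands the job in; it is judged then, once.
The state is a dict: "time": time; "qpos": joint angles; "dq": joint speeds; "joint_efforts": joint torques, N m; "eef_pos": TCP position; "tcp_rot": TCP orientation; "contact_force": force on the tool from outside, world axes, zero at the start; "wrist_torque": the same for the moment, N m; "opening": opening from 0.0 (shut) to 1.0 (fully open); "finger_force": force on a finger pad.
Only numpy, scipy, OpenCV 4.12 (cv2) and the standard library are available. Lean on these libraries where they do the work, as an engineer would, in place of code of your own. Each camera call takes 0.05 s, during which the arm holds its last target. There are 200 camera calls.

## Working session

There is one attempt and no reset: what is moved stays moved. The work goes in short steps, Python scripts to look and compute and a shell command to move; the robot and the scene stay as the last step left them, time stands still between calls to the robot, and variables do not carry over. Pictures are saved under pics/ and viewed, at most 10 in all, crops included, and the job is handed in when it is done.

```bash
mkdir -p pics; ls; cat > h.py <<'E'
import numpy as np, cv2
from plant import get_state, read_camera, ctrl
from scipy.spatial.transform import Rotation as R
def cam(n):
    c=read_camera(n); np.savez('/tmp/%s.npz'%n,**c); return c
def f(c): return 210/np.tan(np.radians(float(c['vfov']))/2)
def cloud(c):
    z=c['range_z']; v,u=np.mgrid[0:z.shape[0],0:z.shape[1]]
    p=np.dstack([(u-c['cx'])/f(c)*z,(v-c['cy'])/f(c)*z,z])
    return p@R.from_quat(c['orientation']).as_matrix().T+c['origin']
E
python3 - <<'E'
from h import *
a=[]
for n in ['scene','side','wrist']:
    c=cam(n); cv2.imwrite(f'pics/{n}0.png',c['frame']); print(n,c['vfov'],c['cx'],c['cy'],c['origin'],c['orientation'])
print(get_state())
E
```

```text
pics
scene 44.9046010599701 276.3234719104178 203.65575012679184 [-0.26611279 -0.59490447  0.71432541] [ 0.7854486  -0.37353357  0.20105859 -0.45068682]
side 52.437920609610245 277.0608397412064 210.88288967984565 [ 0.40666613 -0.69593441  0.47226398] [ 0.84914686 -0.06895962  0.04762276 -0.52146549]
wrist 60.04901675169786 269.5161950724309 204.26078041612507 [ 0.32407842 -0.59756639  0.37389209] [ 0.81578004 -0.55499593 -0.09247931  0.13390303]
{'time': 0.15, 'qpos': array([-1.34499911e+00,  2.86997200e-01,  1.57779769e+00,  3.03942284e-05,
        1.27859811e+00, -1.49987505e-01]), 'dq': array([-0.00108184, -0.00076912, -0.00380253, -0.00100941, -0.00122883,
       -0.00014083]), 'joint_efforts': array([ 5.11352355e-04, -4.06605935e+01, -2.93140644e+01, -1.64649896e-04,
        3.95862313e-03, -1.34743843e-05]), 'eef_pos': array([ 0.24764415, -0.62733368,  0.19356494]), 'tcp_rot': array([ 9.82400522e-01,  1.86784379e-01, -1.95740495e-05, -9.00073700e-04]), 'contact_force': array([-0.11347735, -0.08048438,  0.1154674 ]), 'wrist_torque': array([-0.02783655,  0.01282866,  0.00725345]), 'finger_force': 0.0, 'opening': 0.9994006033278822}
```

View pics/scene0.png

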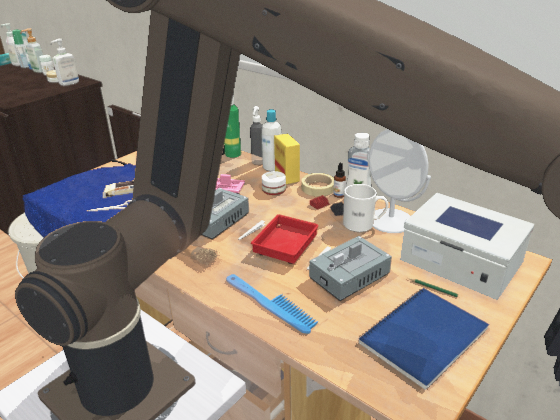

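View pics/side0.png

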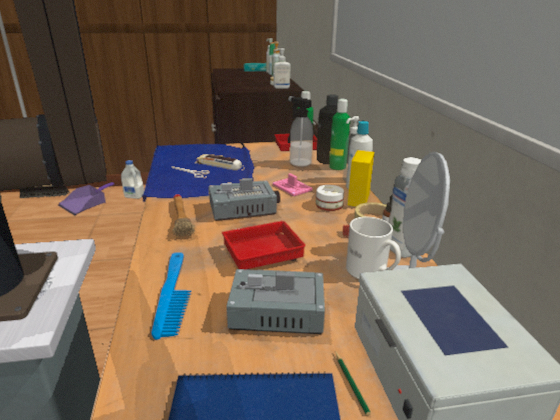

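The scene and side views show the red tray (side 262,243), a near box with a plain-looking plate (side 277,300) and a far box with a black spigot (side 276,195), which is probably the filter. The pink look-alike is at (292,185).

```bash
python3 - <<'E'
from h import *
for n in ['scene','side']:
    c=np.load(f'/tmp/{n}.npz'); P=cloud(c); fr=c['frame'].astype(int); z=c['range_z']
    hsv=cv2.cvtColor(c['frame'],cv2.COLOR_BGR2HSV)
    red=((hsv[...,0]<6)|(hsv[...,0]>174))&(hsv[...,1]>170)&(hsv[...,2]>60)&(z>0)
    grey=(hsv[...,1]<60)&(z>0)
    def rep(m,name,lo,hi):
        m=m&(P[...,2]>lo)&(P[...,2]<hi)&(P[...,0]>.3)&(P[...,0]<.95)&(abs(P[...,1])<.6)
        k,l,s,_=cv2.connectedComponentsWithStats(m.astype(np.uint8))
        for i in range(1,k):
            if s[i,4]>150:
                q=P[l==i]; r=cv2.minAreaRect(q[:,:2].astype(np.float32)*1000)
                print(n,name,s[i],np.round(np.median(q,0),3),np.round(r[0]),np.round(r[1]),round(r[2],1))
    rep(red,'red rim',.032,.05); rep(red,'red all',.0,.06); rep(grey,'box top',.042,.06); rep(grey,'grip',.062,.09)
c=np.load('/tmp/side.npz'); f1=cv2.resize(c['frame'][165:225,190:300],None,fx=5,fy=5,interpolation=2)
f2=cv2.resize(c['frame'][260:340,220:335],None,fx=4.8,fy=3.7,interpolation=2)[:,:550]
f1=f1[:,:550]; f2=f2[:,:550]
f2=cv2.copyMakeBorder(f2,0,0,0,max(0,550-f2.shape[1]),0)
cv2.imwrite('pics/crop1.png',np.vstack([f1,f2]))
E
```

```text
scene red rim [251 216  66  41 334] [0.485 0.043 0.037] [502.  35.] [140. 114.] 12.3
scene red all [ 251  216   66   47 1497] [0.492 0.037 0.022] [502.  36.] [141. 114.] 12.3
scene box top [299 143  49  20 271] [0.9   0.208 0.051] [899. 211.] [ 15. 179.] 0.5
scene box top [262 171  24  12 184] [0.694 0.237 0.044] [699. 238.] [68. 65.] 35.4
scene box top [427 182 133  49 869] [ 0.9   -0.314  0.051] [ 899. -296.] [328.  14.] 89.7
scene box top [209 188  39  39 682] [0.498 0.22  0.05 ] [502. 219.] [175.  87.] 40.2
scene box top [344 205  31  14 195] [ 0.661 -0.067  0.051] [671. -61.] [35. 75.] 31.9
scene box top [ 309  236   83   51 1991] [ 0.49  -0.154  0.051] [ 502. -144.] [104. 153.] 76.6
scene box top [402 241 126  46 835] [ 0.615 -0.337  0.051] [ 642. -354.] [131. 270.] 35.8
scene grip [282 129  67  28 513] [0.9   0.229 0.077] [900. 248.] [ 17. 252.] 0.2
scene grip [250 137  24  17 192] [0.783 0.353 0.077] [788. 357.] [99. 26.] 84.1
scene grip [347 173  24  13 178] [0.771 0.003 0.078] [776.   8.] [25. 62.] 28.6
scene grip [ 428  173  132   50 1312] [ 0.9   -0.302  0.076] [ 900. -29
[... 1121 characters left out ...]
055] [ 736. -426.] [78.  3.] 0.6
side grip [369 135  34  37 309] [0.903 0.371 0.077] [903. 398.] [246.   5.] 89.8
side grip [291 136  21  12 182] [0.687 0.516 0.076] [689. 520.] [27. 62.] 76.1
side grip [387 198  17  32 177] [0.773 0.014 0.077] [775.  35.] [94. 14.] 82.6
side grip [ 447  200  113  111 1900] [ 0.902 -0.158  0.076] [ 903. -117.] [  7. 324.] 0.0
side grip [352 220  39  16 429] [ 0.71  -0.017  0.078] [704. -28.] [31. 70.] 65.2
side grip [349 228  52  31 655] [ 0.685 -0.084  0.077] [692. -76.] [44. 93.] 67.8
side grip [276 271  19  14 234] [ 0.515 -0.152  0.074] [ 515. -150.] [12. 30.] 74.0
side grip [ 358  285  202  135 3446] [ 0.645 -0.426  0.077] [ 644. -355.] [129. 269.] 35.8
```

View pics/crop1.png

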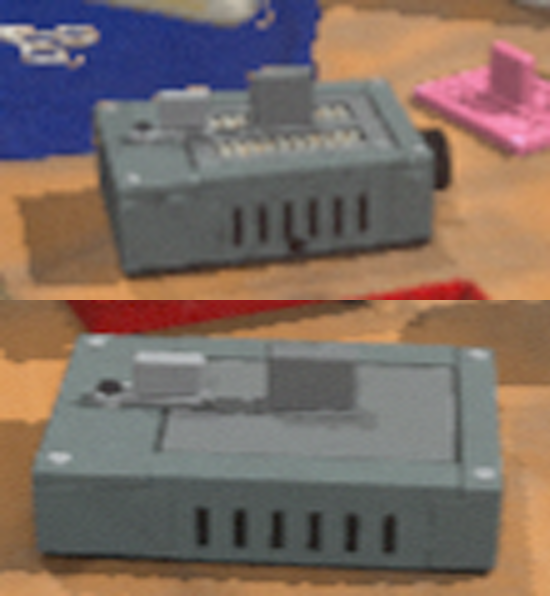

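The top crop shows pale pleats on the spigot box, so that is the filter. The near box has the smooth cover. I'll write a helper that converts world targets to tool axes.

```bash
cat >> h.py <<'E'
def rel(targets):
    s=get_state(); M=R.from_quat(s['tcp_rot']).as_matrix()
    y0=np.degrees(np.arctan2(M[1,0],M[0,0])); print('t',round(s['time'],2),'pos',np.round(s['eef_pos'],4),'yaw',round(y0,2),'q',np.round(s['qpos'],2),'F',np.round(s['contact_force'],1),'open',round(s['opening'],3))
    for p,yaw in targets: print(np.round(M.T@(np.array(p)-s['eef_pos'])*1000,1),'turn(tool z)',round(-(yaw-y0),1))
E
python3 - <<'E'
from h import *
c=np.load('/tmp/wrist.npz'); print(R.from_quat(c['orientation']).as_matrix()[:,2])
rel([((.47,-.33,.27),21),((.5,0,.27),21),((.40,.22,.25),10)])
E
```

```text
[-0.29951683 -0.11581956 -0.94703511]
t 0.15 pos [ 0.2476 -0.6273  0.1936] yaw 21.53 q [-1.34  0.29  1.58  0.    1.28 -0.15] F [-0.1 -0.1  0.1] open 0.999
[ 316.  -195.1  -76. ] turn(tool z) 0.5
[ 465.  -491.1  -75.4] turn(tool z) 0.5
[ 452.7 -732.4  -55. ] turn(tool z) 11.5
```

```bash
python3 -m crank '[[[40,-20,-40],0,0],[[75,-45,-75],0,0],[[115,-70,-75],0,0],[[155,-95,-75],0,0],[[195,-120,-75],0,0],[[235,-145,-75],0,0],[[275,-170,-75],0,0],[[315,-195,-75],0,0],[[340,-235,-75],0,0],[[360,-280,-75],0,0]]' && python3 -m crank '[[[20,-40,0],0,0],[[40,-80,0],0,0],[[60,-120,0],0,0],[[80,-165,0],0,0],[[100,-210,0],0,0],[[110,-255,0],0,0],[[115,-300,0],2,0],[[115,-345,0],4,0],[[120,-390,0],6,0],[[125,-430,5],10,0]]' && python3 -c "
from h import *
rel([((.45,.23,.25),5)])"
```

```text
time: 1.15
eef_pos: [0.4804, -0.2334, 0.269]
tcp_rot: [0.982, 0.187, -0.0, -0.0]
contact_force: [0.7, -0.3, 0.3]
opening: 0.999
finger_force: 0.0
time: 2.15
eef_pos: [0.4375, 0.2125, 0.2652]
tcp_rot: [0.995, 0.1, 0.001, -0.0]
contact_force: [1.0, -0.1, -0.5]
opening: 1.0
finger_force: 0.0
t 2.15 pos [0.4375 0.2125 0.2652] yaw 11.43 q [ 0.24 -0.19  1.94  0.    1.39  1.61] F [ 1.  -0.1 -0.5] open 1.0
[ 15.6 -14.6  15.2] turn(tool z) 6.4
```

```bash
python3 -m crank '[[[0,-20,5],6,0],[[0,-20,5],6,0],[[0,-20,5],6,0]]' && python3 - <<'E'
from h import *
c=cam('wrist'); P=cloud(c); cv2.imwrite('pics/w1.png',c['frame'])
cs=cam('side')
rel([])
z=c['range_z']; hsv=cv2.cvtColor(c['frame'],cv2.COLOR_BGR2HSV)
for name,lo,hi in [('top',.046,.0535),('tab/wing',.0535,.0715),('wingtop',.0715,.0765),('griptop',.077,.084)]:
    m=(P[...,2]>lo)&(P[...,2]<hi)&(z>0)&(P[...,0]>.37)&(P[...,0]<.6)&(P[...,1]>.15)&(P[...,1]<.35)
    k,l,s,_=cv2.connectedComponentsWithStats(m.astype(np.uint8))
    for i in range(1,k):
        if s[i,4]>60:
            q=P[l==i]; r=cv2.minAreaRect(q[:,:2].astype(np.float32)*1000)
            print(name,s[i],np.round(np.median(q,0),4),np.round(r[0],1),np.round(r[1],1),round(r[2],1))
E
```

```text
time: 2.45
eef_pos: [0.4341, 0.2301, 0.2593]
tcp_rot: [0.999, 0.05, -0.0, 0.0]
contact_force: [-0.2, 0.6, 0.2]
opening: 1.002
finger_force: 0.0
t 2.55 pos [0.4347 0.2293 0.2597] yaw 5.53 q [ 0.28 -0.17  1.94 -0.    1.38  1.75] F [-0.3 -0.4  0.2] open 1.001
top [  203    37   102   149 12828] [0.4881 0.2522 0.051 ] [479.8 250.4] [150.2 100.2] 5.1
tab/wing [248 139  14  37 161] [0.4262 0.2441 0.0574] [437.2 246.1] [39.4 13.1] 2.7
wingtop [251 142  10  24 162] [0.4447 0.2451 0.0754] [444.7 245.1] [ 7.9 23.1] 89.2
griptop [248  89  11  33 344] [0.4921 0.2512 0.081 ] [492.1 251.4] [29.7  9.7] 4.8
```

View pics/w1.png

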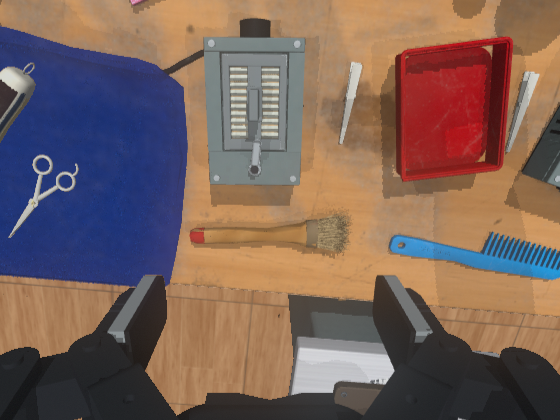

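The wrist view shows the filter box at (255,110): pleats, grip fin at (253,105), and the tab pivot at (254,170) with the tab almost straight. The measured sizes match (box 150x100, grip 30x10 at z 0.081). The pivot is at about (0.424, 0.245) and the box yaw is 5°. Next I'll push the wing counter-clockwise with the fingers shut.

```bash
python3 -c "
from h import *
p=np.array([.4243,.2452])
def t(th,r,d,z):
    a=np.radians(th); return ((*(p+[r*np.cos(a)+d*np.sin(a), r*np.sin(a)-d*np.cos(a)]),z),th)
rel([t(5,.018,.045,.12),t(5,.018,.045,.060)])"
```

```text
t 2.55 pos [0.4347 0.2293 0.2597] yaw 5.53 q [ 0.28 -0.17  1.94 -0.    1.38  1.75] F [-0.3 -0.4  0.2] open 1.001
[  8.7  28.3 139.8] turn(tool z) 0.5
[  8.7  28.3 199.8] turn(tool z) 0.5
```

```bash
python3 -m crank '[[[9,28,0],0,255],[[9,28,45],0,255],[[9,28,90],0,255],[[9,28,130],0,255],[[9,28,130],0,255],[[9,28,160],0,255],[[9,28,180],0,255],[[9,28,190],0,255],[[9,28,200],0,255],[[9,28,200],0,255]]' 40 && python3 -c "
from h import *
p=np.array([.4243,.2452])
def t(th,r,d,z):
    a=np.radians(th); return ((*(p+[r*np.cos(a)+d*np.sin(a), r*np.sin(a)-d*np.cos(a)]),z),th)
rel([t(5,.018,d,.060) for d in (.03,.018)]+[t(th,.018,.018,.060) for th in (10,18,26,34,42,50,58,66,74,82,88)])"
```

```text
time: 3.55
eef_pos: [0.4463, 0.2029, 0.0599]
tcp_rot: [0.999, 0.048, -0.0, 0.0]
contact_force: [-0.6, -0.7, 0.3]
opening: 0.001
finger_force: 0.0
t 3.55 pos [0.4463 0.2029 0.0599] yaw 5.51 q [ 0.22  0.04  2.13 -0.    0.98  1.69] F [-0.6 -0.7  0.3] open 0.001
[ -0.1 -14.   -0.1] turn(tool z) 0.5
[ -0.  -26.   -0.1] turn(tool z) 0.5
[  1.5 -27.6  -0.1] turn(tool z) -4.5
[  3.6 -30.5  -0.1] turn(tool z) -12.5
[  5.3 -33.6  -0.1] turn(tool z) -20.5
[  6.5 -36.9  -0.1] turn(tool z) -28.5
[  7.3 -40.4  -0.1] turn(tool z) -36.5
[  7.6 -44.   -0.1] turn(tool z) -44.5
[  7.4 -47.5  -0.1] turn(tool z) -52.5
[  6.7 -51.   -0.1] turn(tool z) -60.5
[  5.5 -54.3  -0.1] turn(tool z) -68.5
[  3.8 -57.5  -0.1] turn(tool z) -76.5
[  2.3 -59.7  -0.1] turn(tool z) -82.5
```

```bash
python3 -m crank '[[[0,-10,0],0,255],[[0,-18,0],0,255],[[0,-22,0],0,255],[[0,-25,0],0,255],[[1.5,-27.5,0],-4.5,255],[[3.5,-30.5,0],-12.5,255],[[5.5,-33.5,0],-20.5,255],[[6.5,-37,0],-28.5,255],[[7.5,-40.5,0],-36.5,255],[[7.5,-44,0],-44.5,255]]' && python3 -c "
from h import *
p=np.array([.4243,.2452])
def t(th,r,d,z):
    a=np.radians(th); return ((*(p+[r*np.cos(a)+d*np.sin(a), r*np.sin(a)-d*np.cos(a)]),z),th)
rel([t(th,.018,.018,.060) for th in (50,58,66,74,82,88)])"
```

```text
time: 4.55
eef_pos: [0.4494, 0.2481, 0.0598]
tcp_rot: [0.905, 0.426, 0.0, 0.0]
contact_force: [0.7, 0.4, -0.5]
opening: -0.001
finger_force: 0.0
t 4.55 pos [0.4494 0.2481 0.0598] yaw 50.38 q [ 0.31  0.09  2.07 -0.    0.98  1.  ] F [ 0.7  0.4 -0.5] open -0.001
[-0.3  0.7 -0.2] turn(tool z) 0.4
[ 2.  -2.  -0.2] turn(tool z) -7.6
[ 4.  -5.  -0.2] turn(tool z) -15.6
[ 5.5 -8.2 -0.2] turn(tool z) -23.6
[  6.5 -11.6  -0.2] turn(tool z) -31.6
[  7.  -14.2  -0.2] turn(tool z) -37.6
```

```bash
python3 -m crank '[[[2,-2,0],-7.5,255],[[4,-5,0],-15.5,255],[[5.5,-8,0],-23.5,255],[[6.5,-11.5,0],-31.5,255],[[7,-14,0],-37.5,255],[[7,-15,0],-37.5,255]]' && python3 - <<'E'
from h import *
rel([])
c=cam('wrist'); P=cloud(c); cv2.imwrite('pics/w2.png',c['frame']); z=c['range_z']
m=(P[...,2]>.0715)&(P[...,2]<.0765)&(z>0)&(abs(P[...,0]-.424)<.04)&(abs(P[...,1]-.245)<.04)
q=P[m]; print(len(q),np.median(q,0),cv2.minAreaRect(q[:,:2].astype(np.float32)*1000))
E
```

```text
time: 5.15
eef_pos: [0.4421, 0.2631, 0.0598]
tcp_rot: [0.722, 0.692, 0.0, 0.0]
contact_force: [0.1, 1.2, -0.9]
opening: 0.0
finger_force: 0.0
t 5.15 pos [0.4421 0.2631 0.0598] yaw 87.56 q [ 0.34  0.09  2.07 -0.    0.98  0.38] F [ 0.1  1.2 -0.9] open 0.0
0 [nan nan nan] ((0.0, 0.0), (0.0, 0.0), 0.0)
  return _methods._mean(a, axis=axis, dtype=dtype,
  ret = um.true_divide(
```

View pics/w2.png

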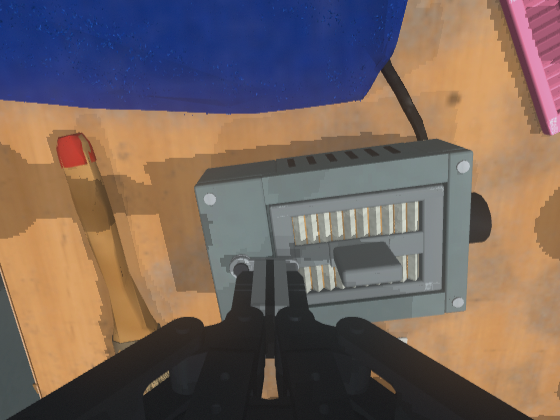

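The image shows the pivot at (240,267), but the tab is hidden by the fingers. I'll lift and look again.

```bash
python3 -m crank '[[[0,10,-20],0,255],[[0,10,-60],0,255],[[0,-20,-100],0,255],[[0,-20,-130],0,255],[[0,-20,-130],0,255]]' && python3 - <<'E'
from h import *
rel([])
c=cam('wrist'); P=cloud(c); z=c['range_z']
for lo,hi in [(.0715,.0765),(.077,.084)]:
    m=(P[...,2]>lo)&(P[...,2]<hi)&(z>0)&(abs(P[...,0]-.46)<.08)&(abs(P[...,1]-.245)<.06)
    q=P[m]; print(len(q),np.median(q,0),cv2.minAreaRect(q[:,:2].astype(np.float32)*1000))
cv2.imwrite('pics/w3.png',c['frame'])
E
```

```text
time: 5.7
eef_pos: [0.425, 0.2649, 0.1957]
tcp_rot: [0.723, 0.691, 0.005, 0.002]
contact_force: [0.6, -0.4, 0.6]
opening: 0.002
finger_force: 0.0
t 5.7 pos [0.425  0.2649 0.1957] yaw 87.45 q [ 0.35 -0.11  2.   -0.    1.24  0.4 ] F [ 0.6 -0.4  0.6] open 0.002
298 [0.44782519 0.24705299 0.07523183] ((469.5701599121094, 249.09727478027344), (74.35932922363281, 9.909384727478027), 8.0014066696167)
415 [0.49182353 0.25203301 0.08091434] ((472.51385498046875, 250.03353881835938), (69.7031021118164, 10.286236763000488), 4.373063087463379)
```

View pics/w3.png

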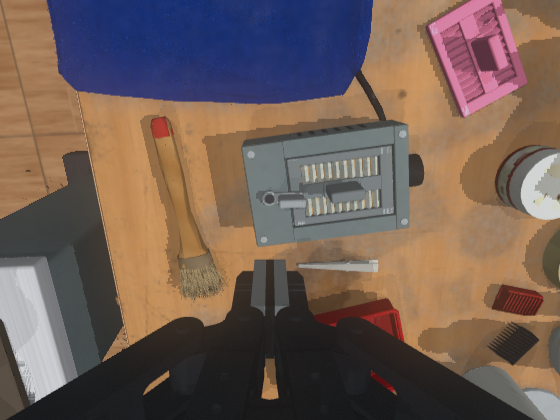

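The tab at (268–305,200) still points at the filter. I'll measure its angle, and the actual fingertip position from depth.

```bash
python3 - <<'E'
from h import *
c=np.load('/tmp/wrist.npz'); P=cloud(c); z=c['range_z']
m=(P[...,2]>.0715)&(P[...,2]<.0765)&(z>0)&(abs(P[...,0]-.44)<.03)&(abs(P[...,1]-.245)<.03)
q=P[m]; print(len(q),np.median(q,0),cv2.minAreaRect(q[:,:2].astype(np.float32)*1000))
for (u,v) in [(258,262),(264,262),(270,265),(282,262),(282,280),(258,280),(282,300),(258,300),(245,285),(295,285)]: print(u,v,np.round(P[v,u],4),c['frame'][v,u])
E
```

```text
231 [0.44434951 0.24594331 0.0753184 ] ((444.442138671875, 244.9905242919922), (23.10149383544922, 8.558206558227539), 0.09204744547605515)
258 262 [0.4195 0.2754 0.2396] [82 85 87]
264 262 [0.4221 0.2755 0.24  ] [82 85 87]
270 265 [0.4246 0.2756 0.243 ] [39 47 55]
282 262 [0.4296 0.2752 0.2401] [83 85 85]
282 280 [0.429  0.2751 0.2546] [81 82 82]
258 280 [0.4198 0.275  0.2536] [81 83 85]
282 300 [0.4284 0.2748 0.2674] [80 81 80]
258 300 [0.4201 0.2751 0.2673] [80 82 82]
245 285 [0.4145 0.2716 0.2512] [41 47 56]
295 285 [0.4341 0.2707 0.2513] [40 43 48]
```

```bash
python3 - <<'E'
from h import *
c=cam('wrist'); P=cloud(c); z=c['range_z']; s=get_state(); print(s['eef_pos'],c['origin'])
for v in range(250,270,2): print(v,[ (np.round(P[v,u],3).tolist()) for u in (255,262,276,284)])
for n in ['side','scene']:
    c=cam(n); P=cloud(c); d=P-s['eef_pos']
    m=(abs(d[...,0])<.03)&(abs(d[...,1])<.03)&(d[...,2]>-.03)&(d[...,2]<.08)&(c['range_z']>0)
    vs,us=np.where(m); print(n,m.sum(), np.round(np.percentile(d[m][:,2],[0,2,10,50]),4) if m.any() else '', us.mean() if m.any() else '',vs.max() if m.any() else '')
    if n=='side':
        uv=np.linalg.inv(R.from_quat(c['orientation']).as_matrix())@(s['eef_pos']-c['origin']); u=int(uv[0]/uv[2]*f(c)+c['cx']); v=int(uv[1]/uv[2]*f(c)+c['cy']); print(u,v)
        im=c['frame'].copy(); cv2.drawMarker(im,(u,v),(0,0,255),0,8); cv2.imwrite('pics/s3.png',cv2.resize(im[max(0,v-70):v+70,max(0,u-90):u+90],None,fx=4,fy=4))
E
```

```text
[0.42261854 0.26372574 0.1904687 ] [0.42579721 0.34617788 0.37348654]
250 [[0.404, 0.168, 0.003], [0.411, 0.167, 0.002], [0.427, 0.166, 0.001], [0.436, 0.166, 0.002]]
252 [[0.403, 0.164, 0.0], [0.411, 0.164, 0.001], [0.427, 0.164, 0.001], [0.436, 0.164, 0.002]]
254 [[0.403, 0.163, 0.002], [0.411, 0.162, 0.002], [0.427, 0.161, 0.0], [0.436, 0.16, 0.001]]
256 [[0.403, 0.16, 0.001], [0.411, 0.16, 0.002], [0.427, 0.159, 0.001], [0.436, 0.158, 0.001]]
258 [[0.426, 0.346, 0.373], [0.411, 0.157, 0.0], [0.427, 0.157, 0.002], [0.436, 0.156, 0.002]]
260 [[0.417, 0.275, 0.234], [0.42, 0.275, 0.235], [0.426, 0.274, 0.235], [0.43, 0.275, 0.236]]
262 [[0.417, 0.275, 0.237], [0.42, 0.275, 0.236], [0.426, 0.275, 0.237], [0.429, 0.275, 0.237]]
264 [[0.417, 0.275, 0.239], [0.42, 0.275, 0.239], [0.426, 0.275, 0.24], [0.429, 0.274, 0.238]]
266 [[0.417, 0.275, 0.241], [0.42, 0.275, 0.24], [0.426, 0.274, 0.24], [0.429, 0.274, 0.24]]
268 [[0.417, 0.275, 0.242], [0.42, 0.275, 0.243], [0.426, 0.274, 0.241], [0.429, 0.274, 0.242]]
side 223 [0.0385 0.0396 0.0453 0.0616] 212.2914798206278 117
212 132
scene 210 [0.0368 0.0383 0.0435 0.0592] 185.77619047619046 149
```

View pics/s3.png

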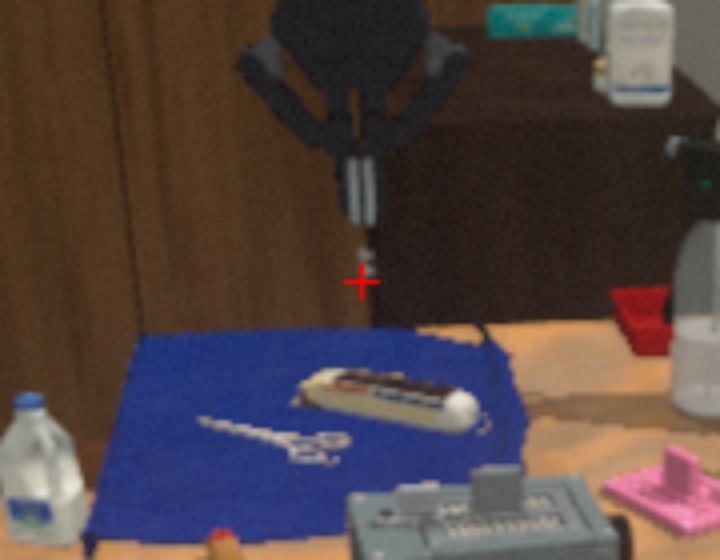

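All three cameras agree that the real fingertips sit about 40 mm above the reported TCP, while x and y match. The side view shows the red marker, which is the reported TCP, well below the tips. So the pusher passed over the wing. I'll apply a +40 mm tip correction and check it with the wrist depth before pushing.

```bash
cat >> h.py <<'E'
p=np.array([.4243,.2452])
def t(th,r,d,z):
    a=np.radians(th); return ((*(p+[r*np.cos(a)+d*np.sin(a), r*np.sin(a)-d*np.cos(a)]),z),th)
def tips():
    c=cam('wrist'); P=cloud(c); d=P-get_state()['eef_pos']
    m=(np.hypot(d[...,0],d[...,1])<.02)&(d[...,2]>.0)&(d[...,2]<.1)&(P[...,2]>.058)&(c['range_z']>0)&(np.arange(420)[:,None]>240)
    q=P[m]; print('tip z',np.round(np.percentile(q[:,2],[0,1,5]),4),'extent',q.min(0),q.max(0))
E
python3 -c "
from h import *
tips(); rel([t(5,.018,.035,.19),t(5,.018,.035,.08)])"
```

```text
tip z [0.229  0.2322 0.2369] extent [0.4022361  0.25028769 0.22898969] [0.44117687 0.27737843 0.28771538]
t 5.95 pos [0.4214 0.2631 0.1877] yaw 87.48 q [ 0.35 -0.11  2.01 -0.    1.24  0.4 ] F [-0.7 -0.  -0.1] open 0.003
[-50.1  26.2  -2.3] turn(tool z) 82.5
[-49.9  26.5 107.7] turn(tool z) 82.5
```

```bash
python3 -m crank '[[[-20,10,0],8,255],[[-40,20,0],16,255],[[-50,26,0],24,255],[[-50,26,0],32,255],[[-50,26,20],40,255],[[-50,26,40],48,255],[[-50,26,60],57,255],[[-50,26,80],65,255],[[-50,26,100],74,255],[[-50,26,108],82.5,255]]' && python3 -m crank '[[[0,0,10],0,255],[[0,0,20],0,255],[[0,0,30],0,255],[[0,0,30],0,255]]' && python3 -c "
from h import *
tips(); rel([t(5,.018,.035,.021),t(5,.018,.035,.018)])"
```

```text
time: 6.95
eef_pos: [0.4434, 0.2116, 0.0775]
tcp_rot: [0.999, 0.043, -0.004, 0.001]
contact_force: [-1.5, 0.7, -0.5]
opening: -0.002
finger_force: 0.0
time: 7.35
eef_pos: [0.4447, 0.2121, 0.0498]
tcp_rot: [0.999, 0.047, -0.002, 0.0]
contact_force: [-1.1, -0.4, 0.2]
opening: 0.004
finger_force: 0.0
tip z [0.0909 0.0938 0.0986] extent [0.43156299 0.19338172 0.09093344] [0.45955959 0.23222517 0.15072169]
t 7.4 pos [0.4454 0.2123 0.0507] yaw 5.39 q [0.24 0.06 2.12 0.   0.96 1.72] F [-0.7 -0.2  0.2] open -0.001
[-0.1  0.4 29.7] turn(tool z) 0.4
[-0.1  0.4 32.7] turn(tool z) 0.4
```

```bash
python3 -m crank '[[[0,0,10],0,255],[[0,0,20],0,255],[[0,0,30],0,255],[[0,0,30],0,255],[[0,0,30],0,255]]' && python3 -c "
from h import *
rel([t(5,.018,d,.02) for d in (.013,)]+[t(th,.018,.013,.02) for th in (10,18,26,34,42,50,58,66,74,82,88,92)])"
```

```text
time: 7.9
eef_pos: [0.4457, 0.2124, 0.0212]
tcp_rot: [0.999, 0.047, -0.0, 0.0]
contact_force: [0.9, 0.7, 0.7]
opening: 0.001
finger_force: 0.0
t 7.9 pos [0.4457 0.2124 0.0212] yaw 5.35 q [0.24 0.11 2.13 0.   0.9  1.72] F [0.9 0.7 0.7] open 0.001
[ -0.4 -21.5   1.1] turn(tool z) 0.3
[  0.7 -23.2   1.1] turn(tool z) -4.7
[  2.1 -25.9   1.1] turn(tool z) -12.7
[  3.1 -28.8   1.1] turn(tool z) -20.7
[  3.7 -31.9   1.1] turn(tool z) -28.7
[  3.9 -35.    1.1] turn(tool z) -36.7
[  3.7 -38.1   1.1] turn(tool z) -44.7
[  3.  -41.1   1.1] turn(tool z) -52.7
[  1.9 -44.    1.1] turn(tool z) -60.7
[  0.4 -46.7   1.1] turn(tool z) -68.7
[ -1.5 -49.2   1.1] turn(tool z) -76.7
[ -3.1 -50.8   1.1] turn(tool z) -82.7
[ -4.3 -51.9   1.1] turn(tool z) -86.7
```

```bash
python3 -m crank '[[[0,-8,0],0,255],[[0,-14,0],0,255],[[0,-18,0],0,255],[[0,-21.5,0],0,255],[[1,-23,0],-5,255],[[2,-26,0],-13,255],[[3,-29,0],-21,255],[[3.5,-32,0],-29,255],[[4,-35,0],-37,255],[[3.5,-38,0],-45,255]]' && python3 -c "
from h import *
rel([t(th,.018,.013,.02) for th in (58,66,74,82,88,92)])"
```

```text
time: 8.9
eef_pos: [0.448, 0.2516, 0.0224]
tcp_rot: [0.904, 0.428, 0.003, 0.0]
contact_force: [4.4, 1.2, -1.2]
opening: 0.0
finger_force: 1.8
t 8.9 pos [0.448  0.2516 0.0224] yaw 50.65 q [0.31 0.15 2.09 0.   0.9  1.  ] F [ 4.4  1.2 -1.2] open 0.0
[-0.5 -3.7  2.4] turn(tool z) -7.3
[ 0.8 -6.6  2.4] turn(tool z) -15.3
[ 1.7 -9.5  2.4] turn(tool z) -23.3
[  2.2 -12.6   2.4] turn(tool z) -31.3
[  2.2 -14.9   2.4] turn(tool z) -37.3
[  2.1 -16.5   2.4] turn(tool z) -41.3
```

```bash
python3 -m crank '[[[-0.5,-4,0],-7.5,255],[[0.5,-7,0],-15,255],[[1.5,-10,0],-23,255],[[2,-13,0],-31,255],[[2,-15,0],-37,255],[[2,-16.5,0],-41,255],[[2,-16.5,0],-41,255],[[2,-6,-30],-41,255],[[2,10,-80],-41,255],[[2,0,-120],-41,255]]' && python3 - <<'E'
from h import *
rel([])
c=cam('wrist'); P=cloud(c); z=c['range_z']; cv2.imwrite('pics/w4.png',c['frame'])
m=(P[...,2]>.0715)&(P[...,2]<.0768)&(z>0)&(abs(P[...,0]-.425)<.034)&(abs(P[...,1]-.245)<.04)
q=P[m]; print(len(q),np.median(q,0),cv2.minAreaRect(q[:,:2].astype(np.float32)*1000))
m=(P[...,2]>.079)&(P[...,2]<.084)&(z>0)&(abs(P[...,0]-.492)<.03)&(abs(P[...,1]-.251)<.03)
q=P[m]; print(len(q),np.median(q,0),cv2.minAreaRect(q[:,:2].astype(np.float32)*1000))
E
```

```text
time: 9.9
eef_pos: [0.4483, 0.2516, 0.1434]
tcp_rot: [0.7, 0.715, 0.0, -0.0]
contact_force: [-0.2, -0.1, 0.6]
opening: 0.001
finger_force: 0.0
t 9.9 pos [0.4483 0.2516 0.1434] yaw 91.22 q [ 0.31 -0.02  2.02  0.    1.15  0.29] F [-0.2 -0.1  0.6] open 0.001
372 [0.41939283 0.26519345 0.0754151 ] ((419.20098876953125, 264.6524963378906), (8.208763122558594, 24.253795623779297), 15.574877738952637)
554 [0.49184443 0.25195033 0.08099174] ((492.0279846191406, 251.5042724609375), (29.9970645904541, 10.050043106079102), 5.587528228759766)
```

The tab is at its stop (about 1.75 rad) and the filter hasn't moved. Next is the grasp.

```bash
python3 -c "
from h import *
rel([((.492,.2515,.10),5),((.492,.2515,.016),5)])"
```

```text
t 9.95 pos [0.4512 0.2546 0.1518] yaw 91.3 q [ 0.32 -0.03  2.01  0.    1.15  0.29] F [1.5 1.9 4.3] open 0.002
[-4.3 40.1 52.3] turn(tool z) 86.3
[ -4.8  39.1 136.3] turn(tool z) 86.3
```

```bash
python3 -m crank '[[[-2,20,0],8,0],[[-4,40,0],16,0],[[-4,40,0],25,0],[[-4,40,0],33,0],[[-4,40,0],42,0],[[-4,40,0],50,0],[[-4,40,10],59,0],[[-4,40,20],67,0],[[-4,40,30],76,0],[[-4,40,40],86,0]]' && python3 -m crank '[[[0,0,0],0,90],[[0,0,0],0,90],[[0,0,0],0,90]]' && python3 -c "
from h import *
rel([((.492,.2515,.07),5),((.492,.2515,.015),5)])
c=cam('wrist'); P=cloud(c); q=P[(np.abs(P[...,2]-.081)<.0025)&(abs(P[...,0]-.492)<.03)&(abs(P[...,1]-.251)<.03)]; print(cv2.minAreaRect(q[:,:2].astype(np.float32)*1000))
"
```

```text
time: 10.95
eef_pos: [0.4868, 0.2497, 0.101]
tcp_rot: [0.998, 0.059, -0.0, -0.0]
contact_force: [-0.1, 0.9, 0.0]
opening: 0.999
finger_force: 0.0
time: 11.25
eef_pos: [0.4876, 0.2494, 0.1022]
tcp_rot: [0.998, 0.064, 0.0, -0.0]
contact_force: [0.1, -0.9, -0.2]
opening: 0.647
finger_force: 0.0
t 11.25 pos [0.4876 0.2494 0.1022] yaw 7.28 q [0.29 0.1  1.97 0.   1.07 1.73] F [ 0.1 -0.9 -0.2] open 0.647
[ 4.6 -1.5 32.2] turn(tool z) 2.3
[ 4.5 -1.5 87.2] turn(tool z) 2.3
((492.5299987792969, 251.4980926513672), (29.839353561401367, 9.961688995361328), 5.109698295593262)
```

```bash
python3 -m crank '[[[4.5,-1.5,25],2,90],[[4.5,-1.5,50],2,90],[[4.5,-1.5,68],2,90],[[4.5,-1.5,80],2,90],[[4.5,-1.5,86],2,90],[[4.5,-1.5,86],2,90],[[4.5,-1.5,86],2,255],[[4.5,-1.5,86],2,255],[[4.5,-1.5,86],2,255],[[4.5,-1.5,86],2,255]]' 40 && python3 -m crank '[[[0,0,0],0,255],[[0,0,0],0,255],[[0,0,0],0,255]]'
```

```text
time: 12.3
eef_pos: [0.4925, 0.2515, 0.0167]
tcp_rot: [0.999, 0.045, 0.001, -0.0]
contact_force: [-1.4, 0.4, 3.0]
opening: 0.109
finger_force: 41.3
time: 12.6
eef_pos: [0.4925, 0.2515, 0.0167]
tcp_rot: [0.999, 0.045, 0.001, -0.0]
contact_force: [-0.5, 0.2, 5.6]
opening: 0.108
finger_force: 41.6
```

```bash
python3 -m crank '[[[0,0,-3],0,255],[[0,0,-7],0,255],[[0,0,-12],0,255],[[0,0,-20],0,255],[[0,0,-35],0,255],[[0,0,-50],0,255],[[0,0,-65],0,255],[[0,0,-80],0,255],[[0,0,-80],0,255],[[0,0,-80],0,255]]' && python3 - <<'E'
from h import *
rel([((.503,.036,.097),12.4)])
c=cam('wrist'); cv2.imwrite('pics/w5.png',c['frame'])
P=cloud(c); hsv=cv2.cvtColor(c['frame'],cv2.COLOR_BGR2HSV)
m=(abs(P[...,0]-.5)<.09)&(abs(P[...,1]-.25)<.07)&(P[...,2]>.11)&(P[...,2]<.145); q=P[m]
print(np.median(q,0),cv2.minAreaRect(q[:,:2].astype(np.float32)*1000))
E
```

```text
time: 13.6
eef_pos: [0.4919, 0.2513, 0.0963]
tcp_rot: [0.999, 0.045, 0.001, -0.0]
contact_force: [0.3, -0.6, -1.9]
opening: 0.11
finger_force: 40.6
t 13.6 pos [0.4919 0.2513 0.0963] yaw 5.16 q [0.29 0.12 1.96 0.   1.06 1.77] F [ 0.3 -0.6 -1.9] open 0.11
[ -8.3 215.4  -0.7] turn(tool z) -7.2
[0.51458844 0.25291488 0.13033068] ((491.92840576171875, 250.95404052734375), (96.3593978881836, 66.13368225097656), 5.197896480560303)
```

View pics/w5.png

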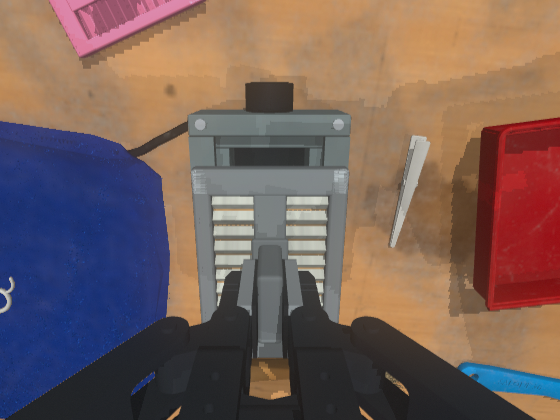

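The image shows the filter hanging level in the fingers, clear of its seat (96x66 outline, top at z 0.130). I'll carry it to above the tray.

```bash
python3 -m crank '[[[0,15,0],0,255],[[-1,40,0],0,255],[[-3,75,0],0,255],[[-4,110,0],-2,255],[[-6,145,0],-4,255],[[-7,175,0],-6,255],[[-8,200,0],-7,255],[[-8,215,0],-7,255],[[-8,215,0],-7,255],[[-8,215,0],-7,255]]' && python3 - <<'E'
from h import *
c=cam('wrist'); P=cloud(c); hsv=cv2.cvtColor(c['frame'],cv2.COLOR_BGR2HSV)
red=((hsv[...,0]<6)|(hsv[...,0]>174))&(hsv[...,1]>150)&(P[...,2]>.03)&(P[...,2]<.045)&(abs(P[...,0]-.5)<.1)&(abs(P[...,1]-.036)<.1)
print(cv2.minAreaRect(P[red][:,:2].astype(np.float32)*1000))
m=(abs(P[...,0]-.5)<.08)&(abs(P[...,1]-.036)<.06)&(P[...,2]>.11)&(P[...,2]<.138)
print(cv2.minAreaRect(P[m][:,:2].astype(np.float32)*1000),np.median(P[m],0))
rel([((.503,.036,-.011),12.4)])
E
```

```text
time: 14.65
eef_pos: [0.5026, 0.0364, 0.0952]
tcp_rot: [0.994, 0.105, -0.0, -0.0]
contact_force: [-0.4, -0.0, -2.7]
opening: 0.108
finger_force: 40.6
((503.85845947265625, 37.77387237548828), (138.06068420410156, 114.23851013183594), 12.731247901916504)
((502.63189697265625, 36.16925811767578), (96.41651153564453, 66.28221893310547), 12.205896377563477) [0.52564095 0.04167633 0.12912863]
t 14.7 pos [0.5026 0.0368 0.0952] yaw 12.16 q [-0.13  0.02  2.07  0.    1.05  1.23] F [-0.4 -0.6 -0.4] open 0.111
[  0.3   1.  106.2] turn(tool z) -0.2
```

```bash
python3 -m crank '[[[0,0,25],0,255],[[0,0,50],0,255],[[0,0,72],0,255],[[0,0,88],0,255],[[0,0,97],0,255],[[0,0,101],0,255],[[0,0,103],0,255],[[0,0,105],0,255],[[0,0,105],0,255],[[0,0,105],0,255]]'
```

```text
time: 15.7
eef_pos: [0.5035, 0.0362, -0.0087]
tcp_rot: [0.994, 0.106, 0.001, 0.0]
contact_force: [-0.2, 0.5, -0.3]
opening: 0.107
finger_force: 40.7
```

```bash
python3 -m crank '[[[0,0,1],0,255],[[0,0,2],0,255],[[0,0,3],0,255],[[0,0,3],0,255],[[0,0,3],0,255]]'
```

```text
time: 16.2
eef_pos: [0.5031, 0.0363, -0.0123]
tcp_rot: [0.994, 0.106, 0.0, 0.0]
contact_force: [0.5, -1.1, 0.7]
opening: 0.109
finger_force: 40.8
```

```bash
python3 -m crank '[[[0,0,0.5],0,255],[[0,0,1],0,255],[[0,0,1],0,255],[[0,0,1],0,255]]'
```

```text
time: 16.6
eef_pos: [0.5031, 0.0363, -0.0123]
tcp_rot: [0.994, 0.106, -0.0, 0.0]
contact_force: [-4.3, -0.3, 6.8]
opening: 0.109
finger_force: 41.9
```

On the floor, with 6.8 N of contact. I'll open partway, since the tray walls limit the room, and retreat.

```bash
python3 -m crank '[[[0,0,0],0,210],[[0,0,0],0,170],[[0,0,0],0,170],[[0,0,0],0,170]]' && python3 -m crank '[[[0,0,-5],0,170],[[0,0,-20],0,170],[[0,0,-45],0,170],[[0,0,-80],0,170],[[0,0,-115],0,170],[[0,0,-150],0,170],[[0,0,-150],0,170],[[0,0,-150],0,170]]' && python3 - <<'E'
from h import *
rel([])
c=cam('wrist'); P=cloud(c); cv2.imwrite('pics/w6.png',c['frame'])
m=(abs(P[...,0]-.503)<.05)&(abs(P[...,1]-.036)<.04)&(c['range_z']>0)
for lo,hi in [(.016,.027),(.047,.056)]:
    q=P[m&(P[...,2]>lo)&(P[...,2]<hi)]; print(np.median(q,0),cv2.minAreaRect(q[:,:2].astype(np.float32)*1000))
E
```

```text
time: 17.0
eef_pos: [0.5029, 0.0363, -0.0135]
tcp_rot: [0.994, 0.106, -0.0, -0.0]
contact_force: [0.2, -0.5, 0.7]
opening: 0.335
finger_force: 0.0
time: 17.8
eef_pos: [0.5037, 0.0363, 0.1379]
tcp_rot: [0.994, 0.106, 0.001, 0.0]
contact_force: [-0.2, -0.0, -0.7]
opening: 0.333
finger_force: 0.0
t 17.8 pos [0.5037 0.0363 0.1379] yaw 12.16 q [-0.13 -0.04  2.04 -0.    1.13  1.23] F [-0.2 -0.  -0.7] open 0.333
[0.50807708 0.03767041 0.02145017] ((503.09783935546875, 35.59333038330078), (99.59882354736328, 80.0111083984375), 0.6119211912155151)
[0.5043304  0.03650533 0.05203203] ((503.3976745605469, 36.417476654052734), (29.17711639404297, 9.395391464233398), 12.33908748626709)
```

View pics/w6.png

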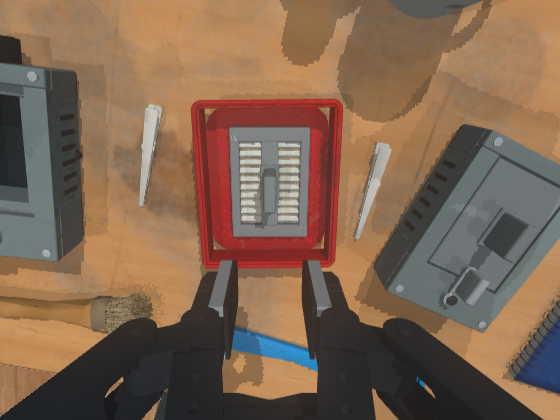

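The filter (270,180) lies flat and centred in the red tray, grip up. Its top is at z 0.021 and the grip top at 0.052. The cover box on the right is undisturbed.

```bash
python3 -c "
from plant import ctrl
print(ctrl.sign_off())"
```

```text
the job is handed in; nothing more can be done
None
```

The filter is lying flat, grip up, in the middle of the empty red tray, its swing tab is turned fully aside, the plain cover wasn't touched, and I've handed the job in; no verdict came back.

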